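Close the bead pot with its snap lid

TASK

Slide the bead pot across the table, without lifting or tipping it, from the round tape mark to the middle of the square tape mark. Then fit its grey snap lid (the one with the bar grip) and push it straight down until it snaps fully home, and keep pushing it down firmly: finish while still holding the lid down with the gripper, pot still in the middle of the square. Leave everything else on the table where it is.

Things in the scene. Friction and masses are not known exactly. Their poses are not given: they have to be found in the camera images.
- pot: aluminium bead pot, open, with beads just below the rim. Loose, 0.2 to 0.35 kg. Origin: centre of its underside; z up. Straight round body 64 mm across from the table to 48 mm up; then a neck 52 mm across (52 to 61 mm up), a round bead 60 mm across at 64 mm, tapering to the rim, 50 mm across, 70 mm up
- pot_rim (a point): centre of the pot's rim, on its axis, 70 mm above its underside
- lid: grey plastic snap lid of the pot, lying right way up on the table. Loose, 0.1 kg. Plate 72 mm across; below it a skirt 16 mm high, 68 mm across inside, with four sprung clips; on top a bar grip 50 mm long (lid's x), 12 mm wide (lid's y), 32 mm high, its top 52 mm above the skirt's lower edge. Origin: centre of that lower edge; z up. Fits the pot at any turn about the vertical
- lid_seat (a point): on the lid's axis, underside of its plate, 16 mm above its lower edge; meets pot_rim when home. Set on the pot, the lid rests on its clips with this point 8 to 9.5 mm above the rim; pushed down, the force climbs to 10 to 22 N at about 6 mm above the rim, then suddenly drops as the clips snap under the bead, and the plate lands on the rim. It can be pushed while held by the grip
- lid_grip (a point): middle of the bar grip, 42 mm above the lid's lower edge
- round_mark: circle of dark tape on the table, 92 mm across outside, the place where the pot was filled; no height to speak of. Origin: its centre on the table top
- square_mark: square outline of dark tape on the table, 96 mm outside, 84 mm inside, the place where pots are closed; no height to speak of. Origin: its centre on the table top (table top at z = 0)
- tape: loose roll of tape (cardboard ring) lying flat, 60 mm across, 19 mm high. Stays where it is
- spool: loose spool of copper wire standing on its flange, 56 mm across, 40 mm high. Stays where it is
- jar_cap: loose plain round jar cap, 96 mm across, 14 mm high, with no grip and no clips (not the pot's lid). Stays where it is
- glue: loose glue bottle, 52 mm across, 130 mm high. Stays where it is
- pliers: loose pliers lying flat, about 155 mm long and 60 mm wide, 14 mm high; origin near the pivot, jaws towards +x of the body. Stays where it is
- pencil_cup: loose cup of pencils, 76 mm across, cup 95 mm high, pencils up to 170 mm. Stays where it is
- pencil_case: loose soft-edged pencil case, 62 x 200 mm (long along its y), 90 mm high. Stays where it is
Things that resemble listed ones, but are neither listed nor needed, are in the scene too. Leave any blue or purple look-alike of the lid alone.

How it is judged (in metres and radians):
On the way, in this order (a step that is already met when the one before it is completed fails the run):
1. the pot has been slid to the middle of the square mark and stands there upright, still without its lid (horizontal distance between pot and square_mark below 0.016 m and angle between pot's own z axis and vertical below 0.08 rad and linear speed of pot below 0.02 m/s and distance between lid_seat and pot_rim above 0.03 m), for 0.2 s.
2. the lid has snapped home on the pot and is still being pressed down (horizontal distance between lid_seat and pot_rim below 0.006 m and z of lid_seat in the frame of pot between 0.066 and 0.0725 m and angle between the z axis of lid and the z axis of pot, either way round below 0.07 rad and contact force between lid and pot above 5 N and contact force between the fingers and lid above 3 N and horizontal distance between pot and square_mark below 0.016 m), for 0.2 s.
At the end, for the whole second after the job is handed in: Still pressing at the end: lid home (plate within 2.5 mm of rim height, 6 mm of the pot axis, level within 0.07 rad), fingers on the lid, lid pressed on the pot with over 5 N, pot upright on the table with its centre within 16 mm of the centre of the square mark (all of step 2 and angle between pot's own z axis and vertical below 0.08 rad); the arm keeps its last pose, push and grip.
It fails at once if the pot is lifted off the table (more than 8 mm) (height (world z) of pot above 0.008 m).
It fails at once if the pot is tipped (more than 0.2 rad) (angle between pot's own z axis and vertical above 0.2 rad).
It fails at once if another thing on the table is moved by more than 20 mm (distance of any of tape, spool, jar_cap, glue, pliers, pencil_cup, pencil_case from where it was at the start of the episode above 0.02 m).
It also fails if it takes over 69 s, if anything falls off the work surface, if the arm or the gripper's body presses on something with over 40 N, if the wrist force passes 120 N, or if a joint passes its speed limit or range.

ROBOT

A 6-joint arm with a two-finger parallel gripper is mounted at the origin on the work surface. World frame = base frame: x ahead of the robot, y to its left, z up, the work surface at z = 0. Lengths are in mm, angles in rad, forces in N, time in s.
With the tool pointing down it reaches from about 350 to 775 mm from the base axis. Payload 7.3 kg.
Tool frame: the origin (TCP) lies at the very end of the fingers, on their centre line; the grasp point (between the pads) lies 19 mm behind it; z points along the fingers, y is the line along which they close (so a half turn about z gives the same grasp; the last joint's range is limited). The gripper opens to 92 mm and grips with 3 to 60 N. Pads are 19 mm wide; open, the fingers measure 130 mm over their backs; the gripper's body (75 mm by 190 mm) begins 47 mm behind the grasp point.
Start: joints at [1.007, 0.342, 1.524, -0, 1.275, -0.146], TCP at [213.007, 479.867, 226.741] pointing down, gripper open.
Joint ranges: [-2.53, 2.53], [-0.77, 2.02], [0.04, 2.7], [-1, 4.14], [0.28, 2.66], [-3.11, 3.11]. Speed limits (rad/s): [2.57, 2.57, 3.14, 3.14, 3.14, 3.14].

INTERFACE

Orientations are given as [roll, pitch, yaw] about the fixed x, y, z axes, in that order (R = Rz(yaw) Ry(pitch) Rx(roll)).
In Python, from plant import * gives the robot as it stands.
- The arm moves only by the tool arm_command, never from a script. Its arguments are lists of equal length, an entry for each row: "gripper": the finger opening in mm, from 0 to 91.8; "dp": the shift along the tool's x, y, z in units of 25 mm (1.0 is 25 mm), a list of three; "twist": the turn about the tool's z in units of 5 degrees (1.0 is 5 degrees). A call has exactly 5 rows; each row shifts and turns the commanded pose from where the row before left it, along the tool's axes as they then stand; what a row does not reach is not made up. A row lasts 1/8 s, in which the tool goes at most 62.5 mm and 10.7 degrees, less where a joint would pass 70% of its speed; a pose out of reach is approached as far as the arm can. A call is refused whole if a number of a shift passes 1 or a number of a turn 1, either way. A call with a gripper value outside its range is refused whole. The fingers move at their own pace and stop on an object; the grip force is fixed at half the most. Time passes only in rows, so rows that do not move let the fingers close, or fill a call up. It gives the time, the measured TCP pose, the force, the opening and the grip force at its end, in the units of the state.
- get_obs(): the state, without advancing time (a new reading comes with each control period).
- capture(name): name is "scene" or "top" or "wrist"; returns the picture (480x640x3 uint8, red, green, blue); there is no depth.
- get_calibration(name): a dict with "mtx" (3x3 intrinsics, pixels), "position" and "attitude" of the camera in the world; the wrist camera has in their place "mount" (4x4, takes a point from camera to tool coordinates, whose origin is the TCP and whose axes are the flange's). Camera axes: x right, y down, z forward; pixel columns grow to the right and rows downward; lengths in mm; the calibration is good to about 2 mm. A picture is of the moment at which its call begins: read the wrist's pose just before it. get_calibration takes no time and is no camera call.
- close_job(): hands the job in; it is judged then, once.
The state is a dict: "time": time; "joint_positions": joint angles; "dq": joint speeds; "tau": joint torques, N m; "tool_pos": TCP position; "tcp_rot": TCP orientation; "contact_force": force on the tool from outside, world axes, zero at the start; "moment": the same for the moment, N m; "grip_width": finger opening in mm; "finger_force": force on a finger pad.
Only numpy, scipy, OpenCV 4.12 (cv2) and the standard library are available. Lean on these libraries where they do the work, as an engineer would, in place of code of your own. Each camera call takes 0.05 s, during which the arm holds its last target. There are 200 camera calls.

## Working session

There is one attempt and no reset: what is moved stays moved. The work goes in short steps, Python scripts to look and compute and a tool call to move; the robot and the scene stay as the last step left them, time stands still between calls to the robot, and variables do not carry over. Pictures are saved under pics/ and viewed, at most 10 in all, crops included, and the job is handed in when it is done.

Besides the shell and the picture viewer there is one more tool, called after "Call:" by a JSON object that holds its "method" and its "body", one argument or row to a line. arm_command: Moves the arm, as the interface text tells. Its arguments: {"type":"object","properties":{"gripper":{"type":"array"},"dp":{"type":"array"},"twist":{"type":"array"}},"required":["gripper","dp","twist"]}

```bash
mkdir -p pics; cat > h.py <<'E'
from plant import *
import numpy as np, cv2
from scipy.spatial.transform import Rotation as R
def snap(n,f):
    im=capture(n); cv2.imwrite('pics/'+f,im[:,:,::-1]); return im
def cam(n):
    c=get_calibration(n); K=np.array(c['mtx'])
    if n=='wrist':
        o=get_obs(); M=np.eye(4); M[:3,:3]=R.from_euler('xyz',o['tcp_rot']).as_matrix(); M[:3,3]=o['tool_pos']
        T=M@np.array(c['mount']); return K,T[:3,:3],T[:3,3]
    a=np.array(c['attitude']); 
    A=a if a.shape==(3,3) else R.from_euler('xyz',a).as_matrix()
    return K,A,np.array(c['position'])
def px(n,uv,z):
    K,A,p=cam(n); d=A@np.linalg.solve(K,[uv[0],uv[1],1]); return p+d*(z-p[2])/d[2]
E
python3 - <<'E'
from h import *
snap('top','t0.png'); snap('scene','s0.png')
o=get_obs(); print(o)
for n in('top','scene','wrist'): print(get_calibration(n))
E
```

```text
{'time': 0.1, 'joint_positions': array([ 1.00699447e+00,  3.42666028e-01,  1.52489189e+00, -1.44973836e-05,
        1.27541677e+00, -1.45987987e-01]), 'dq': array([ 0.00119471, -0.00080544, -0.00341043, -0.00101677,  0.00078474,
       -0.00110066]), 'tau': array([ 1.17514435e-03, -4.32003736e+01, -2.44695067e+01,  7.18549825e-02,
        5.26715477e-02, -1.01500052e-05]), 'tool_pos': array([212.8117228 , 479.54464707, 226.11806071]), 'tcp_rot': array([-3.14022331e+00, -1.87327635e-04,  2.72378289e+00]), 'contact_force': array([ 0.26104926,  0.55309398, -0.43999811]), 'moment': array([ 0.02085522, -0.02468545,  0.01097094]), 'finger_force': 0.0, 'grip_width': 91.43717584948918}
{'mtx': array([[524.34962235,   0.        , 320.71807603],
       [  0.        , 524.34962235, 248.38079576],
       [  0.        ,   0.        ,   1.        ]]), 'position': array([ 480.01448414,    8.9919749 , 1133.76771447]), 'attitude': array([-3.03576411, -0.00694895, -1.59093509])}
{'mtx': array([[612.61881178,   0.        , 316.5185113 ],
       [  0.        , 612.61881178, 229.23573246],
       [  0.        ,   0.        ,   1.        ]]), 'position': array([1184.38992684,  688.5887198 , 1190.26605027]), 'attitude': array([-2.46733611, -0.01423593,  2.4424431 ])}
{'mtx': array([[365.4476537 ,   0.        , 318.5743929 ],
       [  0.        , 365.4476537 , 243.21503527],
       [  0.        ,   0.        ,   1.        ]]), 'mount': array([[ 1.15712028e-03, -9.67638333e-01, -2.52338497e-01,
         6.67779839e+01],
       [ 9.99999324e-01,  1.09101455e-03,  4.01888719e-04,
         7.81620750e-01],
       [-1.13577958e-04, -2.52338792e-01,  9.67638942e-01,
        -1.58477079e+02],
       [ 0.00000000e+00,  0.00000000e+00,  0.00000000e+00,
         1.00000000e+00]])}
```

View pics/t0.png

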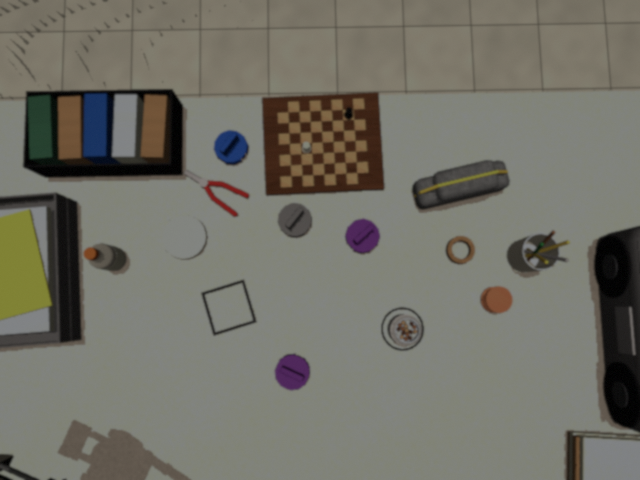

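View pics/s0.png

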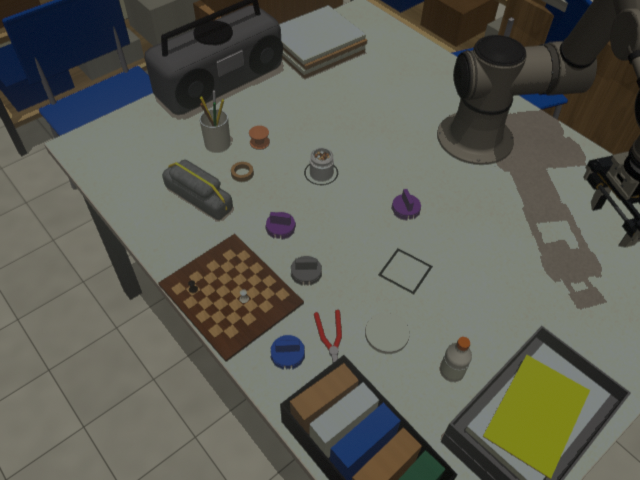

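Top view: pot in the ring at (403,329), square at (229,307), grey lid at (295,220), with purple and blue look-alikes near it. I'll enlarge these areas.

```bash
python3 - <<'E'
from h import *
im=cv2.imread('pics/t0.png')
out=np.hstack([cv2.resize(im[v-33:v+33,u-33:u+33],(264,264),interpolation=cv2.INTER_CUBIC) for u,v in((403,329),(229,307),(295,220))])
cv2.imwrite('pics/c0.png',out)
for n,uv,z in(('ring',(403,329),0),('rim',(405,329),70),('square',(229,307),0),('lid',(295,220),20),('purple1',(292,372),30),('purple2',(362,236),20),('cap',(186,237),14),('pliers',(222,193),7)): print(n,px('top',uv,z).round(1))
E
```

```text
ring [ 423.2 -174.     0. ]
rim [ 426.7 -166.7   70. ]
square [477.6 198.1   0. ]
lid [660.5  52.9  20. ]
purple1 [341.7  63.4  30. ]
purple2 [623.1 -90.1  20. ]
cap [629.  287.7  14. ]
pliers [725.2 211.7   7. ]
```

View pics/c0.png

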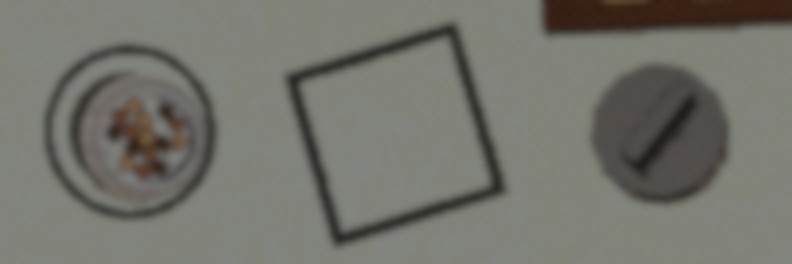

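Crop: ring centre ≈ (402.5,328.8), rim ≈ (405.7,329.7), square centre ≈ (229.1,307.4), lid plate ≈ (295,220.3). The lid's bar runs right and up, about 40° from world x towards −y.

```bash
cat >> h.py <<'E'
def rel(tx,ty,tz):
    o=get_obs(); A=R.from_euler('xyz',o['tcp_rot']).as_matrix()
    return (A.T@(np.array([tx,ty,tz])-o['tool_pos'])/25).round(2)
E
python3 - <<'E'
from h import *
for uv,z in(((402.5,328.75),0),((405.7,329.7),70),((229.1,307.4),0),((295,220.3),20),((289.25,228.5),36),((304.0,211.2),36)): print(px('top',uv,z).round(1))
S=[px('top',(196-66+u/4,274+v/4),0) for u,v in((455,26),(290,76),(338,242),(503,190))]
print([np.linalg.norm(S[i]-S[i-1]).round() for i in range(4)])
print(rel(425,-170,150))
E
```

```text
[ 423.8 -173.     0. ]
[ 425.2 -168.1   70. ]
[476.7 197.9   0. ]
[659.9  52.9  20. ]
[640.   64.6  36. ]
[676.4  32.9  36. ]
[np.float64(92.0), np.float64(92.0), np.float64(93.0), np.float64(92.0)]
[-18.3  -20.3    3.07]
```

Call:
{"method": "arm_command", "body": {
  "gripper": [91.8,91.8,91.8,91.8,91.8],
  "dp": [
    [-0.97,-0.29,0],
    [-0.97,-0.29,0],
    [-0.97,-0.29,0],
    [-0.97,-0.29,0],
    [-0.97,-0.29,0]
  ],
  "twist": [0,0,0,0,0]
}}

```text
time: 0.72
tool_pos: [309.5, 396.8, 226.4]
tcp_rot: [-3.141, -0.0, 2.724]
contact_force: [0.6, -0.3, 0.2]
grip_width: 92.0
finger_force: 0.0
```

Call:
{"method": "arm_command", "body": {
  "gripper": [91.8,91.8,91.8,91.8,91.8],
  "dp": [
    [-0.97,-0.29,0],
    [-0.97,-0.29,0],
    [-0.97,-0.29,0],
    [-0.97,-0.29,0],
    [-0.97,-0.29,0]
  ],
  "twist": [0,0,0,0,0]
}}

```text
time: 1.35
tool_pos: [405.6, 314.5, 226.4]
tcp_rot: [-3.141, -0.001, 2.724]
contact_force: [0.2, -0.1, 0.8]
grip_width: 92.0
finger_force: 0.0
```

Call:
{"method": "arm_command", "body": {
  "gripper": [91.8,91.8,91.8,91.8,91.8],
  "dp": [
    [-0.97,-0.29,0],
    [-0.44,-1,0.15],
    [-0.44,-1,0.15],
    [-0.44,-1,0.15],
    [-0.44,-1,0.15]
  ],
  "twist": [0,0,0,0,0]
}}

```text
time: 1.98
tool_pos: [423.8, 188.6, 211.3]
tcp_rot: [-3.141, -0.001, 2.724]
contact_force: [0.0, 0.3, 0.2]
grip_width: 91.8
finger_force: 0.0
```

Call:
{"method": "arm_command", "body": {
  "gripper": [91.8,91.8,91.8,91.8,91.8],
  "dp": [
    [-0.44,-1,0.15],
    [-0.44,-1,0.15],
    [-0.44,-1,0.15],
    [-0.44,-1,0.15],
    [-0.44,-1,0.15]
  ],
  "twist": [0,0,0,0,0]
}}

```text
time: 2.6
tool_pos: [423.4, 52.1, 192.6]
tcp_rot: [-3.141, -0.001, 2.724]
contact_force: [-0.6, 0.1, -0.2]
grip_width: 91.8
finger_force: 0.0
```

Call:
{"method": "arm_command", "body": {
  "gripper": [91.8,91.8,91.8,91.8,91.8],
  "dp": [
    [-0.44,-1,0.15],
    [-0.44,-1,0.15],
    [-0.44,-1,0.15],
    [-0.44,-1,0.15],
    [-0.44,-1,0.15]
  ],
  "twist": [0,0,0,0,0]
}}

```text
time: 3.22
tool_pos: [422.9, -84.5, 173.9]
tcp_rot: [3.142, -0.001, 2.724]
contact_force: [-0.5, -1.2, -0.0]
grip_width: 91.5
finger_force: 0.0
```

Call:
{"method": "arm_command", "body": {
  "gripper": [91.8,91.8,91.8,91.8,91.8],
  "dp": [
    [-0.44,-1,0.15],
    [-0.44,-1,0.15],
    [0,0,0],
    [0,0,0],
    [0,0,0]
  ],
  "twist": [0.9,0.9,0.8,0.8,0]
}}

```text
time: 3.85
tool_pos: [420.7, -138.1, 166.4]
tcp_rot: [-3.142, -0.001, 2.428]
contact_force: [0.3, -0.1, 0.1]
grip_width: 91.9
finger_force: 0.0
```

```bash
python3 - <<'E'
from h import *
snap('wrist','w0.png'); print(rel(424.5,-170.5,166))
K,A,p=cam('wrist')
for P in((424.5,-170.5,0),(424.5,-170.5,70)):
    q=K@A.T@(np.array(P)-p); print(q[:2]/q[2])
E
```

```text
[-0.96 -0.88  0.02]
[293.48226777 249.9505955 ]
[287.2144974  275.52108217]
```

View pics/w0.png

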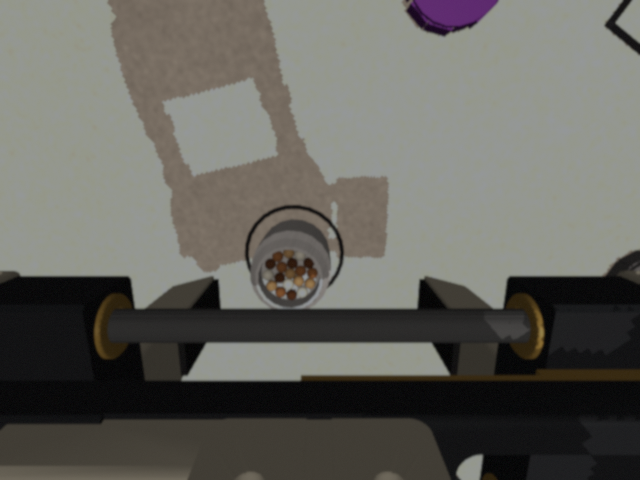

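Wrist view: rim centre ≈ (290,275) and ring ≈ (294,253), within 3 px of prediction. Aligning and descending.

Call:
{"method": "arm_command", "body": {
  "gripper": [91.8,91.8,91.8,91.8,91.8],
  "dp": [
    [-0.96,-0.84,0],
    [0,0,0.8],
    [0,0,0.8],
    [0,0,0.8],
    [0,0,0.6]
  ],
  "twist": [0,0,0,0,0]
}}

```text
time: 4.53
tool_pos: [425.0, -169.5, 90.8]
tcp_rot: [-3.142, -0.001, 2.429]
contact_force: [0.4, 0.4, 0.1]
grip_width: 91.6
finger_force: 0.0
```

Call:
{"method": "arm_command", "body": {
  "gripper": [91.8,91.8,91.8,91.8,91.8],
  "dp": [
    [0,0,0.6],
    [0,0,0.6],
    [0,0,0.6],
    [0,0,0.6],
    [0,0,0.6]
  ],
  "twist": [0,0,0,0,0]
}}

```text
time: 5.15
tool_pos: [425.4, -169.6, 16.2]
tcp_rot: [3.142, 0.0, 2.429]
contact_force: [0.4, -0.5, -0.2]
grip_width: 91.5
finger_force: 0.0
```

Call:
{"method": "arm_command", "body": {
  "gripper": [75,70,66,60,60],
  "dp": [
    [0,0,0],
    [0,0,0],
    [0,0,0],
    [0,0,0],
    [0,0,0]
  ],
  "twist": [0,0,0,0,0]
}}

```text
time: 5.78
tool_pos: [425.5, -170.0, 17.2]
tcp_rot: [3.142, 0.001, 2.427]
contact_force: [-2.0, -0.8, 5.8]
grip_width: 63.8
finger_force: 30.0
```

Call:
{"method": "arm_command", "body": {
  "gripper": [60,60,60,60,60],
  "dp": [
    [0.1,0.15,0],
    [0.2,0.31,0],
    [0.4,0.62,0],
    [0.4,0.62,0],
    [0.4,0.62,0]
  ],
  "twist": [0,0,0,0,0]
}}

```text
time: 6.4
tool_pos: [435.9, -101.5, 17.2]
tcp_rot: [3.141, 0.003, 2.427]
contact_force: [-0.5, -5.0, 5.2]
grip_width: 63.7
finger_force: 30.0
```

Call:
{"method": "arm_command", "body": {
  "gripper": [60,60,60,60,60],
  "dp": [
    [0.4,0.62,0],
    [0.4,0.62,0],
    [0.4,0.62,0],
    [0.4,0.62,0],
    [0.4,0.62,0]
  ],
  "twist": [0,0,0,0,0]
}}

```text
time: 7.02
tool_pos: [448.6, -10.0, 17.2]
tcp_rot: [3.141, 0.002, 2.428]
contact_force: [0.1, -6.6, 5.5]
grip_width: 63.4
finger_force: 30.0
```

Call:
{"method": "arm_command", "body": {
  "gripper": [60,60,60,60,60],
  "dp": [
    [0.4,0.62,0],
    [0.4,0.62,0],
    [0.4,0.62,0],
    [0.4,0.62,0],
    [0.4,0.62,0]
  ],
  "twist": [0,0,0,0,0]
}}

```text
time: 7.65
tool_pos: [461.3, 81.3, 17.2]
tcp_rot: [-3.141, 0.001, 2.428]
contact_force: [-0.7, -7.6, 7.4]
grip_width: 63.5
finger_force: 30.0
```

Call:
{"method": "arm_command", "body": {
  "gripper": [60,60,60,60,60],
  "dp": [
    [0.4,0.62,0],
    [0.4,0.62,0],
    [0.4,0.62,0],
    [0.4,0.62,0],
    [0.4,0.62,0]
  ],
  "twist": [0,0,0,0,0]
}}

```text
time: 8.28
tool_pos: [473.9, 172.4, 17.2]
tcp_rot: [-3.141, 0.001, 2.428]
contact_force: [-0.8, -8.5, 9.0]
grip_width: 63.8
finger_force: 30.0
```

Call:
{"method": "arm_command", "body": {
  "gripper": [60,60,60,60,60],
  "dp": [
    [0.3,0.46,0],
    [0.2,0.3,0],
    [0.08,0.1,0],
    [0,0,0],
    [0,0,0]
  ],
  "twist": [0,0,0,0,0]
}}

```text
time: 8.9
tool_pos: [477.1, 198.2, 17.2]
tcp_rot: [3.141, 0.001, 2.428]
contact_force: [-0.3, -3.7, 8.0]
grip_width: 63.7
finger_force: 30.0
```

```bash
python3 - <<'E'
from h import *
snap('top','t1.png'); print(rel(476.7,198,17.2),get_obs()['tool_pos'])
im=cv2.imread('pics/t1.png')
cv2.imwrite('pics/c1.png',cv2.resize(im[267:347,189:269],(560,560),interpolation=cv2.INTER_CUBIC))
E
```

```text
[ 0.01 -0.02  0.  ] [477.11624595 198.25480458  17.24413337]
```

View pics/c1.png

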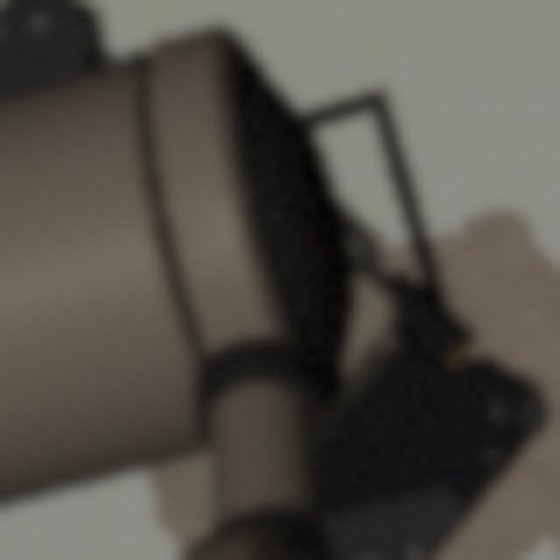

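The arm hides the pot in this crop, so I release it, rise and move over the lid.

Call:
{"method": "arm_command", "body": {
  "gripper": [91.8,91.8,91.8,91.8,91.8],
  "dp": [
    [0,0,0],
    [0,0,0],
    [0,0,0],
    [0,0,-0.6],
    [0,0,-0.8]
  ],
  "twist": [0,0,0,0,0]
}}

```text
time: 9.57
tool_pos: [476.9, 198.3, 52.5]
tcp_rot: [-3.141, -0.001, 2.427]
contact_force: [0.2, -0.3, 0.2]
grip_width: 91.9
finger_force: 0.0
```

Call:
{"method": "arm_command", "body": {
  "gripper": [91.8,91.8,91.8,91.8,91.8],
  "dp": [
    [0,0,-0.9],
    [0,0,-0.9],
    [0,0,-0.9],
    [-0.6,0,-0.9],
    [-0.9,0.1,-0.5]
  ],
  "twist": [0,0,0,0,0]
}}

```text
time: 10.2
tool_pos: [507.5, 175.8, 156.7]
tcp_rot: [3.139, 0.001, 2.428]
contact_force: [0.7, 0.7, 1.3]
grip_width: 91.9
finger_force: 0.0
```

Call:
{"method": "arm_command", "body": {
  "gripper": [91.8,91.8,91.8,91.8,91.8],
  "dp": [
    [-0.9,0.1,0],
    [-0.9,0.1,0],
    [-0.9,0.1,0],
    [-0.9,0,0],
    [-0.9,0,0]
  ],
  "twist": [0,0,0,0,0]
}}

```text
time: 10.82
tool_pos: [597.4, 107.2, 155.3]
tcp_rot: [3.141, 0.0, 2.427]
contact_force: [-0.2, -1.3, -0.2]
grip_width: 92.2
finger_force: 0.0
```

Call:
{"method": "arm_command", "body": {
  "gripper": [91.8,91.8,91.8,91.8,91.8],
  "dp": [
    [-0.9,0,0],
    [-0.5,0,0],
    [0,0,0],
    [0,0,0],
    [0,0,0]
  ],
  "twist": [0,0,0,0,0]
}}

```text
time: 11.45
tool_pos: [622.9, 85.3, 154.4]
tcp_rot: [3.142, -0.0, 2.428]
contact_force: [-0.4, -0.7, -0.2]
grip_width: 91.5
finger_force: 0.0
```

```bash
python3 - <<'E'
from h import *
o=get_obs();print(o['tool_pos'],o['tcp_rot'])
w=cv2.cvtColor(snap('wrist','w1.png'),cv2.COLOR_RGB2BGR); t=cv2.cvtColor(snap('top','t2.png'),cv2.COLOR_RGB2BGR)
K,A,p=cam('wrist'); q=K@A.T@(np.array([660,52.9,30])-p); q=(q[:2]/q[2]).round().astype(int); print(q)
x0,y0=max(0,q[0]-100),max(0,q[1]-100); print(x0,y0)
a=cv2.resize(w[y0:y0+200,x0:x0+200],(400,400),interpolation=cv2.INTER_CUBIC)
b=cv2.resize(t[267:347,189:269],(400,400),interpolation=cv2.INTER_CUBIC)
cv2.imwrite('pics/c2.png',np.hstack([cv2.resize(a,(400,400)),b]))
E
```

```text
[622.90657776  85.29906986 154.39359109] [ 3.14154390e+00 -2.45115591e-04  2.42788198e+00]
[317 293]
217 193
```

View pics/c2.png

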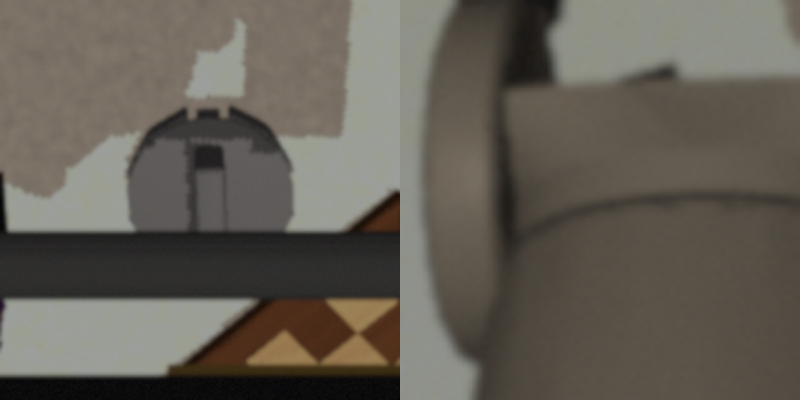

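Left crop: the bar is parallel to the tool x axis, centred at u ≈ 322.5, with its near top end at v ≈ 277 and the plate's front edge at v ≈ 261.5. Right crop: the arm hides the pot.

```bash
python3 - <<'E'
from h import *
o=get_obs(); A=R.from_euler('xyz',o['tcp_rot']).as_matrix()
for uv,z,b in(((322.5,277),52,25),((322.5,266),20,25),((322.5,261.5),20,36)):
    P=px('wrist',uv,z)-b*A[:,0]; print(P.round(1), (A.T@(P-o['tool_pos'])).round(1))
print(rel(659.9,52.9,25.5))
E
```

```text
[665.3  53.9  52. ] [-52.4   4.1 102.4]
[666.9  53.1  20. ] [-54.1   4.4 134.4]
[672.2  48.4  20. ] [-61.2   4.4 134.4]
[-1.96 -0.01  5.15]
```

Call:
{"method": "arm_command", "body": {
  "gripper": [91.8,91.8,70,70,70],
  "dp": [
    [-1,0.06,0],
    [-1,0.06,0],
    [-0.06,0,0.5],
    [0,0,0.8],
    [0,0,0.8]
  ],
  "twist": [0,0,0,0,0]
}}

```text
time: 12.18
tool_pos: [663.0, 54.0, 100.2]
tcp_rot: [-3.141, -0.002, 2.428]
contact_force: [0.1, 0.7, 0.2]
grip_width: 70.9
finger_force: 0.0
```

Call:
{"method": "arm_command", "body": {
  "gripper": [60,60,60,60,60],
  "dp": [
    [0,0,0.8],
    [0,0,0.8],
    [0,0,0.7],
    [0,0,0.5],
    [0,0,0.2]
  ],
  "twist": [0,0,0,0,0]
}}

```text
time: 12.8
tool_pos: [663.8, 53.4, 25.8]
tcp_rot: [-3.141, -0.001, 2.427]
contact_force: [-0.3, 0.4, -0.2]
grip_width: 60.1
finger_force: 0.0
```

Call:
{"method": "arm_command", "body": {
  "gripper": [60,40,20,5,5],
  "dp": [
    [0,0,0],
    [0,0,0],
    [0,0,0],
    [0,0,0],
    [0,0,0]
  ],
  "twist": [0,0,0,0,0]
}}

```text
time: 13.42
tool_pos: [664.3, 53.1, 26.9]
tcp_rot: [3.141, 0.0, 2.427]
contact_force: [0.3, 0.3, 0.1]
grip_width: 24.5
finger_force: 0.0
```

Call:
{"method": "arm_command", "body": {
  "gripper": [5,5,5,5,5],
  "dp": [
    [0,0,0],
    [0,0,0],
    [0,0,0],
    [0,0,0],
    [0,0,0]
  ],
  "twist": [0,0,0,0,0]
}}

```text
time: 14.05
tool_pos: [664.3, 53.2, 26.7]
tcp_rot: [3.141, -0.0, 2.427]
contact_force: [0.1, 0.4, -0.1]
grip_width: 11.9
finger_force: 30.0
```

Call:
{"method": "arm_command", "body": {
  "gripper": [5,5,5,5,5],
  "dp": [
    [0,0,-0.5],
    [0,0,-0.9],
    [0,0,-1],
    [0,0,-1],
    [0,0,-1]
  ],
  "twist": [0,0,0,0,0]
}}

```text
time: 14.68
tool_pos: [664.3, 53.1, 138.4]
tcp_rot: [3.141, 0.0, 2.427]
contact_force: [0.5, 0.3, -1.1]
grip_width: 11.6
finger_force: 30.0
```

Call:
{"method": "arm_command", "body": {
  "gripper": [5,5,5,5,5],
  "dp": [
    [0.4,0,-0.6],
    [0.8,-0.1,0],
    [1,-0.1,0],
    [1,-0.1,0],
    [1,-0.1,0]
  ],
  "twist": [0,0,0,0,0]
}}

```text
time: 15.3
tool_pos: [576.9, 115.2, 151.8]
tcp_rot: [-3.141, -0.001, 2.427]
contact_force: [0.2, -0.6, -1.7]
grip_width: 11.9
finger_force: 30.0
```

Call:
{"method": "arm_command", "body": {
  "gripper": [5,5,5,5,5],
  "dp": [
    [0.9,-0.1,0],
    [0.5,0,0],
    [0,0,0],
    [0,0,0],
    [0,0,0]
  ],
  "twist": [0,0,0,0,0]
}}

```text
time: 15.92
tool_pos: [550.8, 135.0, 151.6]
tcp_rot: [3.141, 0.0, 2.426]
contact_force: [-0.9, -0.6, -1.7]
grip_width: 11.6
finger_force: 30.0
```

```bash
python3 - <<'E'
from h import *
o=get_obs();print(o['tool_pos'],o['tcp_rot'],o['grip_width'],rel(477,198,150))
snap('wrist','w2.png')
K,A,p=cam('wrist')
def pr(P): q=K@A.T@(np.array(P)-p); return (q[:2]/q[2]).round(1)
print(pr((477.1,198.2,70)),pr((476.7,198,0)))
E
```

```text
[550.83654024 134.96597975 151.60624179] [3.14148272e+00 1.38602512e-04 2.42639207e+00] 11.603001398399241 [ 3.88 -0.03  0.06]
[316.   97.5] [316.1 109. ]
```

View pics/w2.png

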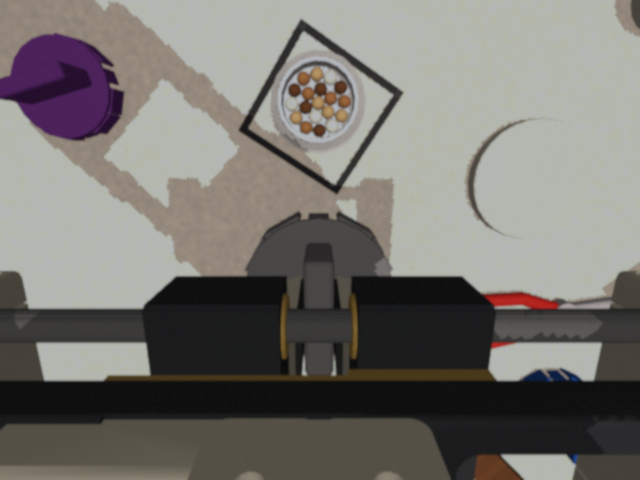

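Wrist view: pot inside the square, rim ≈ (318,101), square centre ≈ (321,108), lid's front in view near (318,250). I'll enlarge to read the offset between lid and pot.

```bash
python3 - <<'E'
from h import *
w=cv2.imread('pics/w2.png'); r=lambda a:cv2.resize(a,None,fx=4,fy=4,interpolation=cv2.INTER_CUBIC)
cv2.imwrite('pics/c3.png',np.hstack([r(w[45:155,265:370]),r(w[190:300,270:365])]))
E
```

```text
(no output)
```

View pics/c3.png

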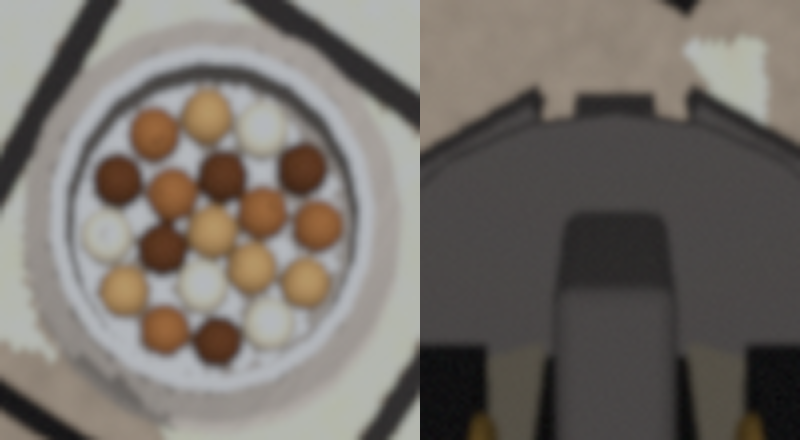

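```bash
python3 - <<'E'
from h import *
o=get_obs(); A=R.from_euler('xyz',o['tcp_rot']).as_matrix(); t=o['tool_pos']
f=lambda uv,z:(A.T@(px('wrist',uv,z)-t)).round(1)
print('bar top',f((319,262.5),t[2]+25.5)-[25,0,0]); print('bar foot',f((319,243),t[2]-6.5)-[25,0,0]); print('plate',f((318.5,219),t[2]-6.5)-[36,0,0])
print('rim',f((317.8,99.5),70), 'sq',f((321,108),0))
print('by top/arm', (A.T@(np.array([477.1,198.2,70])-t)).round(1))
E
```

```text
bar top [ -0.2   1.2 -25.5]
bar foot [-0.9  1.2  6.5]
plate [-0.5  1.   6.5]
rim [95.9  0.5 81.6] sq [ 97.9   2.9 151.6]
by top/arm [97.  -0.6 81.6]
```

Call:
{"method": "arm_command", "body": {
  "gripper": [5,5,5,5,5],
  "dp": [
    [0.7,0,0],
    [0.9,-0.03,0],
    [0.9,0,0],
    [0.8,0,0],
    [0.57,0,0]
  ],
  "twist": [0,0,0,0,0]
}}

```text
time: 16.6
tool_pos: [475.5, 199.5, 151.9]
tcp_rot: [3.141, 0.0, 2.428]
contact_force: [-0.3, 0.3, -0.5]
grip_width: 12.2
finger_force: 30.0
```

Call:
{"method": "arm_command", "body": {
  "gripper": [5,5,5,5,5],
  "dp": [
    [0,0,0],
    [0,0,0.4],
    [0,0,0.7],
    [0,0,0.7],
    [0,0,0.4]
  ],
  "twist": [0,0,0,0,0]
}}

```text
time: 17.23
tool_pos: [476.7, 197.6, 95.2]
tcp_rot: [-3.14, -0.001, 2.426]
contact_force: [-0.5, -0.4, -1.0]
grip_width: 11.8
finger_force: 30.0
```

Call:
{"method": "arm_command", "body": {
  "gripper": [5,5,5,5,5],
  "dp": [
    [0,0,0.04],
    [0,0,0.04],
    [0,0,0],
    [0,0,0],
    [0,0,0]
  ],
  "twist": [0,0,0,0,0]
}}

```text
time: 17.85
tool_pos: [476.9, 198.3, 95.0]
tcp_rot: [3.141, 0.0, 2.427]
contact_force: [-0.6, 0.1, -0.7]
grip_width: 11.6
finger_force: 30.0
```

Call:
{"method": "arm_command", "body": {
  "gripper": [5,5,5,5,5],
  "dp": [
    [0,0,0.08],
    [0,0,0.08],
    [0,0,0.04],
    [0,0,0],
    [0,0,0]
  ],
  "twist": [0,0,0,0,0]
}}

```text
time: 18.48
tool_pos: [477.2, 198.2, 90.1]
tcp_rot: [3.141, 0.001, 2.427]
contact_force: [2.2, -2.9, 3.6]
grip_width: 11.5
finger_force: 30.0
```

Call:
{"method": "arm_command", "body": {
  "gripper": [5,5,5,5,5],
  "dp": [
    [0,0,0.04],
    [0,0,0.04],
    [0,0,0],
    [0,0,0],
    [0,0,0]
  ],
  "twist": [0,0,0,0,0]
}}

```text
time: 19.1
tool_pos: [477.6, 198.3, 88.9]
tcp_rot: [3.14, 0.002, 2.427]
contact_force: [0.5, -2.3, 10.7]
grip_width: 11.9
finger_force: 30.0
```

Call:
{"method": "arm_command", "body": {
  "gripper": [5,5,5,5,5],
  "dp": [
    [0,0,0.04],
    [0,0,0.04],
    [0,0,0],
    [0,0,0],
    [0,0,0]
  ],
  "twist": [0,0,0,0,0]
}}

```text
time: 19.73
tool_pos: [478.0, 198.4, 88.0]
tcp_rot: [3.139, 0.002, 2.427]
contact_force: [-2.0, -2.7, 19.9]
grip_width: 11.7
finger_force: 30.1
```

Call:
{"method": "arm_command", "body": {
  "gripper": [5,5,5,5,5],
  "dp": [
    [0,0,0.04],
    [0,0,0.04],
    [0,0,0],
    [0,0,0],
    [0,0,0]
  ],
  "twist": [0,0,0,0,0]
}}

```text
time: 20.35
tool_pos: [478.9, 198.8, 87.2]
tcp_rot: [3.136, 0.004, 2.427]
contact_force: [-0.8, -2.3, 26.8]
grip_width: 11.6
finger_force: 30.2
```

Call:
{"method": "arm_command", "body": {
  "gripper": [5,5,5,5,5],
  "dp": [
    [0,0,0.04],
    [0,0,0.04],
    [0,0,0],
    [0,0,0],
    [0,0,0]
  ],
  "twist": [0,0,0,0,0]
}}

```text
time: 20.98
tool_pos: [476.4, 198.1, 81.1]
tcp_rot: [-3.141, -0.001, 2.427]
contact_force: [2.3, -1.6, -1.6]
grip_width: 11.8
finger_force: 30.0
```

Snapped: the force dropped and the TCP is at 81.1. Now pressing down.

Call:
{"method": "arm_command", "body": {
  "gripper": [5,5,5,5,5],
  "dp": [
    [0,0,0.05],
    [0,0,0.05],
    [0,0,0.05],
    [0,0,0.05],
    [0,0,0]
  ],
  "twist": [0,0,0,0,0]
}}

```text
time: 21.6
tool_pos: [476.8, 198.0, 80.1]
tcp_rot: [3.141, 0.001, 2.427]
contact_force: [-9.0, -6.3, 32.5]
grip_width: 11.8
finger_force: 30.0
```

Call:
{"method": "arm_command", "body": {
  "gripper": [5,5,5,5,5],
  "dp": [
    [0,0,0],
    [0,0,0],
    [0,0,0],
    [0,0,0],
    [0,0,0]
  ],
  "twist": [0,0,0,0,0]
}}

```text
time: 22.22
tool_pos: [476.8, 198.1, 80.1]
tcp_rot: [3.14, 0.001, 2.427]
contact_force: [-9.7, -5.7, 33.6]
grip_width: 11.6
finger_force: 30.0
```

Call:
{"method": "arm_command", "body": {
  "gripper": [5,5,5,5,5],
  "dp": [
    [0,0,-0.04],
    [0,0,0],
    [0,0,0],
    [0,0,0],
    [0,0,0]
  ],
  "twist": [0,0,0,0,0]
}}

```text
time: 22.85
tool_pos: [476.7, 198.0, 80.1]
tcp_rot: [3.141, 0.001, 2.427]
contact_force: [-5.6, -4.1, 23.6]
grip_width: 11.6
finger_force: 30.0
```

```bash
python3 - <<'E'
from h import *
w=cv2.cvtColor(snap('wrist','w3.png'),cv2.COLOR_RGB2BGR); s=cv2.cvtColor(snap('scene','s3.png'),cv2.COLOR_RGB2BGR)
cv2.imwrite('pics/c4.png',np.hstack([cv2.resize(w[120:360,200:440],(400,400)),cv2.resize(s[190:310,345:465],(400,400),interpolation=cv2.INTER_CUBIC)]))
o=get_obs();print(o['contact_force'],o['tool_pos'],o['moment'])
E
```

```text
[-6.40916138 -4.64148803 24.69076347] [476.71374022 198.00433996  80.14371613] [-0.74457175  1.18854454 -0.0056393 ]
```

View pics/c4.png

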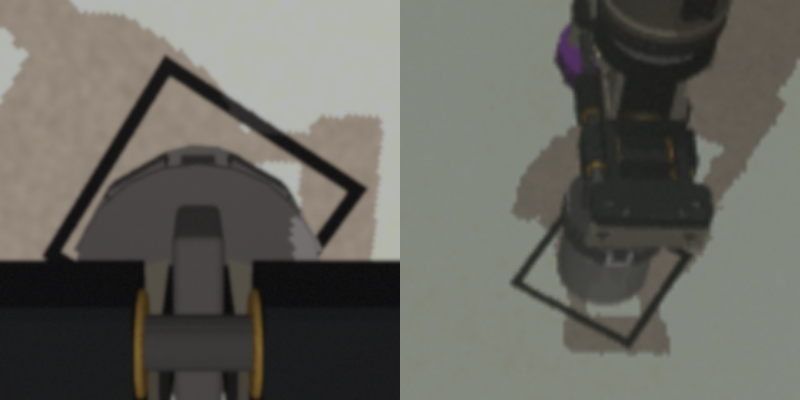

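The lid is level and seated on the pot, the pot stands in the middle of the square, and the gripper is pressing with about 24 N. Handing in.

```bash
python3 -c "
from plant import *
print(close_job())"
```

```text
the job is handed in; nothing more can be done
None
```

I slid the pot to the middle of the square (within about 4 mm by my estimate), snapped the lid home, and handed the job in at about 23 s with the gripper still pressing it down at about 24 N; the hand-in returned no verdict.

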